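Load three castings into their matching assembly nests

TASK

The three castings belong in the blue nest plates, each in the pocket of its own shape, but the green bearing block has been left lying across the T-shaped nest. Seat the bearing block, the T-bracket and the yellow angle bracket fully home and flat in their own pockets, setting them down gently rather than dropping them, and leave the spray bottle, the red can and the white pulley standing where they are.

Things in the scene. Friction and masses are not known exactly. Their poses are not given: they have to be found in the camera images.
- tee: Bare aluminium T-bracket, about 0.4 kg. Flange 14 mm thick, T in plan: bar 110 (x) x 32 mm (y) centred on the origin, stem 32 mm wide to y = +61. Boss 44 (x) x 26 (y) mm over the origin, top 53 mm above the underside: grip it across x or y, above the low rib on the stem (z to 22 mm). Bolt heads (z to 18) on the three ends. Origin: underside, below the boss centre.
- angle: Yellow L-shaped angle bracket, about 0.4 kg. Flange 14 mm thick, legs 34 mm wide: one along x from -17 to +73 mm, one along y from -17 to +63. Boss 30 x 30 mm over the corner, centred on the origin, top 53 mm above the underside: grip it above the low ribs on both legs (z to 22 mm). Bolt heads (z to 18) near the leg ends. Origin: underside, below the boss centre.
- block: Green bearing block, about 0.5 kg. Flange 120 (x) x 46 (y) x 14 mm; on it a round-topped housing 54 mm wide (x), 36 mm thick (y), top 58 mm above the underside. Grip across its flat faces (steel ring, black bore) at y = +-18 mm. Half-turn symmetric about z. Origin: centre of the underside. Starts on top of nest_tee, 20 mm above the bench.
- nest_tee: White-floored blue nest plate fixed to the bench, 150 x 120 x 20 mm (its x, y, z), origin at the centre of its underside; the pocket is 12 mm deep (its floor 8 mm above the bench), centred on the plate and 2.5 mm larger all round than the flange it takes: a T, bar along x, stem to +y.
- nest_tee_seat (a point): Point on the pocket floor of this nest, 8 mm above the bench, where the origin of the matching part must come; axes as the nest's. At (0, -22.5, 8) mm in nest_tee.
- nest_angle: White-floored blue nest plate fixed to the bench, 150 x 120 x 20 mm (its x, y, z), origin at the centre of its underside; the pocket is 12 mm deep (its floor 8 mm above the bench), centred on the plate and 2.5 mm larger all round than the flange it takes: an L, legs to +x and +y.
- nest_angle_seat (a point): Point on the pocket floor of this nest, 8 mm above the bench, where the origin of the matching part must come; axes as the nest's. At (-28, -23, 8) mm in nest_angle.
- nest_block: White-floored blue nest plate fixed to the bench, 150 x 120 x 20 mm (its x, y, z), origin at the centre of its underside; the pocket is 12 mm deep (its floor 8 mm above the bench), centred on the plate and 2.5 mm larger all round than the flange it takes: a rectangle 125 x 51 mm, long along x.
- nest_block_seat (a point): Point on the pocket floor of this nest, 8 mm above the bench, where the origin of the matching part must come; axes as the nest's. At (0, 0, 8) mm in nest_block; the block may go in either way round.
- spray: Clear spray bottle with white and yellow head, standing, loose: 68 mm across, 188 mm tall; the head reaches 42 mm to its -x. Origin: centre of the underside. Not to be disturbed.
- can: Red-banded metal can, standing, loose: 66 mm across, 120 mm tall. Origin: centre of the underside. Not to be disturbed.
- pulley: White plastic pulley lying flat, loose: 84 mm across, 45 mm tall. Origin: centre of the underside. Not to be disturbed.
Things that resemble listed ones, but are neither listed nor needed, are in the scene too. Leave any brown or turquoise look-alike of the nest_block alone. Several things look just like the angle: the one meant starts nearest to the robot's base.

How it is judged:
At the end, for the whole second after the job is handed in: Each of the three parts lies in its own nest: origin within 5 mm of the nest's seat point horizontally and 3 mm in height (bottomed in the pocket), upright within 0.05 rad, turned within 0.12 rad of the nest, and at rest (horizontal distance between tee and nest_tee_seat below 0.005 m and z of tee in the frame of nest_tee_seat between -0.003 and 0.003 m and angle between each of tee, angle, block's own z axis and vertical below 0.05 rad and angle between the x axis of tee and the x axis of nest_tee, either way round below 0.12 rad and linear speed of each of tee, angle, block below 0.02 m/s and horizontal distance between angle and nest_angle_seat below 0.005 m and z of angle in the frame of nest_angle_seat between -0.003 and 0.003 m and angle between the x axis of angle and the x axis of nest_angle, either way round below 0.12 rad and horizontal distance between block and nest_block_seat below 0.005 m and z of block in the frame of nest_block_seat between -0.003 and 0.003 m and angle between the x axis of block and the x axis of nest_block, either way round below 0.12 rad); the robot touches nothing.
It fails at once if a casting is dropped into its nest (faster than 0.5 m/s within 30 mm of its seat) ((horizontal distance between tee and nest_tee_seat below 0.03 m and z of tee in the frame of nest_tee_seat below 0.03 m and linear speed of tee above 0.5 m/s) or (horizontal distance between angle and nest_angle_seat below 0.03 m and z of angle in the frame of nest_angle_seat below 0.03 m and linear speed of angle above 0.5 m/s) or (horizontal distance between block and nest_block_seat below 0.03 m and z of block in the frame of nest_block_seat below 0.03 m and linear speed of block above 0.5 m/s)).
It fails at once if the spray bottle is shifted by more than 25 mm or tipped (distance of spray from where it was at the start of the episode above 0.025 m or angle between spray's own z axis and vertical above 0.35 rad).
It fails at once if the red can is shifted by more than 25 mm or tipped (distance of can from where it was at the start of the episode above 0.025 m or angle between can's own z axis and vertical above 0.35 rad).
It fails at once if the white pulley is shifted by more than 25 mm or tipped (distance of pulley from where it was at the start of the episode above 0.025 m or angle between pulley's own z axis and vertical above 0.35 rad).
It also fails if it takes over 67 s, if anything falls off the work surface, if the arm or the gripper's body presses on something with over 40 N, if the wrist force passes 120 N, or if a joint passes its speed limit or range.

ROBOT

A 7-joint arm with a two-finger parallel gripper is mounted at the origin on the work surface. World frame = base frame: x ahead of the robot, y to its left, z up, the work surface at z = 0. Lengths are in m, angles in rad, forces in N, time in s.
With the tool pointing down it reaches from about 0.4 to 0.85 m from the base axis. Payload 10.4 kg.
Tool frame: the origin (TCP) lies midway between the tips of the shut fingers; the grasp point (between the pads) lies 19 mm behind it; z points along the fingers, y is the line along which they close (so a half turn about z gives the same grasp; the last joint's range is limited). The gripper opens to 87 mm and grips with 3 to 60 N. Pads are 19 mm wide; open, the fingers measure 117 mm over their backs; the gripper's body (75 mm by 190 mm) begins 51 mm behind the grasp point.
Start: joints at [1.323, 0.332, -0.065, 1.46, 0.022, 1.35, -0.088], TCP at [0.139, -0.609, 0.199] pointing down, gripper open.
Joint ranges: [-2.6, 2.6], [-0.5, 2.12], [-1.47, 1.34], [0.16, 2.42], [-1.27, 4.41], [0.06, 2.06], [-2.6, 2.6]. Speed limits (rad/s): [2.22, 2.22, 2.79, 2.79, 3.14, 3.14, 3.14].

INTERFACE

Orientations are given as a unit quaternion [x, y, z, w].
In Python, from bench import r gives the robot as it stands.
- The arm moves only by the tool arm_command, never from a script. Its argument "moves" is one flat list of numbers, 4 for each row, row after row: the shift along the tool's x, y, z in cm, then the turn about the tool's z in degrees. A call has 1 to 12 rows; each row shifts and turns the commanded pose from where the row before left it, along the tool's axes as they then stand; what a row does not reach is not made up. A row lasts 1/12 s, in which the tool goes at most 41.7 mm and 7.16 degrees, less where a joint would pass 70% of its speed; a pose out of reach is approached as far as the arm can. A call with a gripper value outside its range is refused whole. "fingers" is the opening in per cent of the stroke, from 0 (shut) to 100 (fully open), set as the call begins (left out, the last holds). The fingers move at their own pace and stop on an object; "squeeze" is the grip in N (left out, the last holds). Time passes only in rows, so rows that do not move let the fingers close. It gives the time, the measured TCP pose, the force, the opening and the grip force at its end, in the units of the state.
- r.read_state(): the state, without advancing time (a new reading comes with each control period).
- r.camera(name): name is "scene" or "side" or "wrist"; returns the picture (420x560x3 uint8, red, green, blue); there is no depth.
- r.camera_info(name): a dict with "fx", "fy", "cx", "cy" (pixels), "origin" and "attitude" of the camera in the world. Camera axes: x right, y up, looking along -z (the intrinsics and any distortion apply to the point x, -y, -z); pixel columns grow to the right and rows downward; lengths in m; the calibration is good to about 2 mm. A picture is of the moment at which its call begins: read the wrist's pose just before it. camera_info takes no time and is no camera call; for the wrist camera it gives the pose at the moment of the call.
- r.close_job(): hands the job in; it is judged then, once.
The state is a dict: "time": time; "joint_positions": joint angles; "joint_vel": joint speeds; "joint_torque": joint torques, N m; "ee_pos": TCP position; "eef_rot": TCP orientation; "ft_force": force on the tool from outside, world axes, zero at the start; "torque": the same for the moment, N m; "width": finger opening in m; "grip_force": force on a finger pad.
Only numpy, scipy, OpenCV 4.12 (cv2) and the standard library are available. Lean on these libraries where they do the work, as an engineer would, in place of code of your own. Each camera call takes 0.05 s, during which the arm holds its last target. There are 200 camera calls.

## Working session

There is one attempt and no reset: what is moved stays moved. The work goes in short steps, Python scripts to look and compute and a tool call to move; the robot and the scene stay as the last step left them, time stands still between calls to the robot, and variables do not carry over. Pictures are saved under pics/ and viewed, at most 10 in all, crops included, and the job is handed in when it is done.

Besides the shell and the picture viewer there is one more tool, called after "Call:" by a JSON object that holds its "name" and its "arguments", one argument or row to a line. arm_command: Moves the arm, as the interface text tells. Its arguments: {"type":"object","properties":{"moves":{"type":"array"},"fingers":{"type":"number"},"squeeze":{"type":"number"}},"required":["moves"]}

```bash
ls; mkdir -p pics; python3 - <<'E'
from bench import r
import cv2,numpy as np
s=r.read_state();print(s['time'],s['ee_pos'],s['eef_rot'],s['width'])
for n in("scene","side","wrist"):
    print(n,r.camera_info(n)); cv2.imwrite(f'pics/{n}0.png',r.camera(n)[:,:,::-1])
E
```

```text
pics
0.0 [ 0.13921706 -0.60888301  0.19786455] [ 9.93688934e-01  1.12168767e-01 -1.08620605e-04 -6.77487314e-04] 0.0868694037295973
scene {'fx': 497.70765827442517, 'fy': 497.70765827442517, 'cx': 282.9654861525263, 'cy': 215.6237480712946, 'origin': array([1.26445183, 0.54141473, 1.24534237]), 'attitude': array([0.15015988, 0.27175543, 0.84236884, 0.44047218])}
side {'fx': 385.3335291797914, 'fy': 385.3335291797914, 'cx': 282.16652312514407, 'cy': 209.03347131542597, 'origin': array([0.2340908 , 0.98318787, 0.92367432]), 'attitude': array([-0.07139083,  0.40136193,  0.90142489, -0.14575706])}
wrist {'fx': 340.1304396250155, 'fy': 340.1304396250155, 'cx': 280.42756127291403, 'cy': 211.97387690656302, 'origin': array([ 0.20525196, -0.59420718,  0.3832286 ]), 'attitude': array([-0.09558286,  0.07698148, -0.61877434,  0.77592273])}
```

View pics/scene0.png

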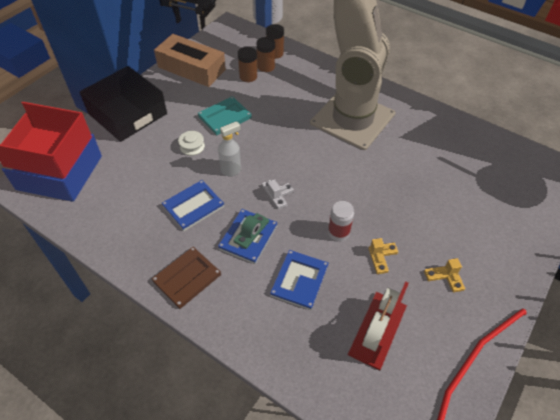

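View pics/side0.png

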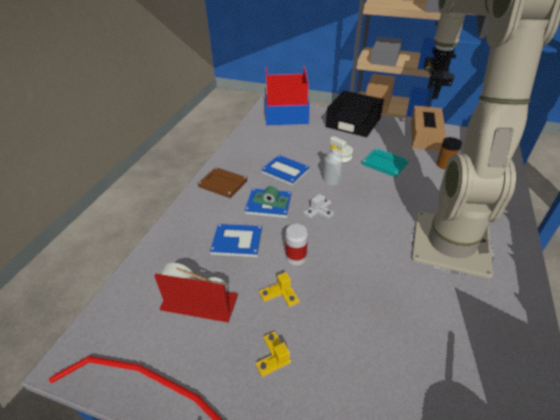

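The scene view shows three blue nests: block nest at (193,205), T nest with the green block at (250,232), and L nest at (300,278). The tee is at (276,190), the yellow brackets at (381,253) and (448,274), the can at (341,222), the spray bottle at (230,155) and the pulley at (192,143). Brown (186,277) and turquoise (224,116) are decoys. The side view agrees.

```bash
cat > h.py <<'E'
import numpy as np,cv2
from scipy.spatial.transform import Rotation as R
def cast(ci,px,z):
    px=np.atleast_2d(np.asarray(px,float))
    d=np.c_[(px[:,0]-ci['cx'])/ci['fx'],-(px[:,1]-ci['cy'])/ci['fy'],-np.ones(len(px))]
    d=R.from_quat(ci['attitude']).apply(d);o=np.asarray(ci['origin'])
    return (o+d*((z-o[2])/d[:,2])[:,None])[:,:2]
def proj(ci,P):
    c=R.from_quat(ci['attitude']).inv().apply(np.atleast_2d(P)-ci['origin'])
    return np.c_[ci['cx']-ci['fx']*c[:,0]/c[:,2],ci['cy']+ci['fy']*c[:,1]/c[:,2]]
def blobs(m,amin=60):
    m=m.astype(np.uint8);cs,_=cv2.findContours(m,cv2.RETR_EXTERNAL,cv2.CHAIN_APPROX_NONE)
    return sorted([c for c in cs if cv2.contourArea(c)>amin],key=cv2.contourArea,reverse=True)
def hsv(rgb): return cv2.cvtColor(rgb,cv2.COLOR_RGB2HSV)
E
python3 - <<'E'
from h import *
from bench import r
k={}
for n,pts in(("scene",dict(nb=(193,205),nt=(248,235),na=(300,278),bl=(250,230),tee=(275,188),y1=(379,250),y2=(455,272),can=(341,228),spray=(231,168),pul=(192,147))),("side",dict(nb=(286,168),nt=(269,202),na=(237,240),bl=(269,197),tee=(319,205),y1=(283,288),y2=(275,352),can=(296,253),spray=(333,178),pul=(342,154)))):
    ci=r.camera_info(n)
    for a,p in pts.items(): print(n,a,cast(ci,p,0.02)[0].round(3))
im=cv2.imread('pics/scene0.png');h=hsv(im[:,:,::-1].copy())
ci=r.camera_info("scene")
blue=(h[...,0]>100)&(h[...,0]<130)&(h[...,1]>150)&(h[...,2]>90)
blue[:,:150]=0;blue[:150]=0
for c in blobs(blue):
    w=cast(ci,c[:,0,:],0.02).astype(np.float32);print('rect',cv2.minAreaRect(w))
cv2.imwrite('pics/crop1.png',cv2.resize(im[165:315,150:480],None,fx=2.4,fy=2.4,interpolation=cv2.INTER_CUBIC))
E
```

```text
scene nb [ 0.643 -0.203]
scene nt [0.635 0.003]
scene na [0.668 0.209]
scene bl [ 0.617 -0.003]
scene tee [ 0.442 -0.035]
scene y1 [0.458 0.346]
scene y2 [0.4   0.558]
scene can [0.455 0.216]
scene spray [ 0.456 -0.201]
scene pul [ 0.457 -0.367]
side nb [ 0.631 -0.205]
side nt [0.624 0.011]
side na [0.658 0.219]
side bl [ 0.633 -0.016]
side tee [ 0.449 -0.029]
side y1 [0.456 0.352]
side y2 [0.413 0.542]
side can [0.46  0.213]
side spray [ 0.438 -0.198]
side pul [ 0.439 -0.37 ]
rect ((0.6675763130187988, 0.20648600161075592), (0.14760975539684296, 0.11478183418512344), 13.850451469421387)
rect ((0.638894259929657, -0.20870870351791382), (0.11766141653060913, 0.14412599802017212), 73.81180572509766)
rect ((0.6333812475204468, 0.0003217458724975586), (0.14548851549625397, 0.11616004258394241), 10.040834426879883)
```

View pics/crop1.png

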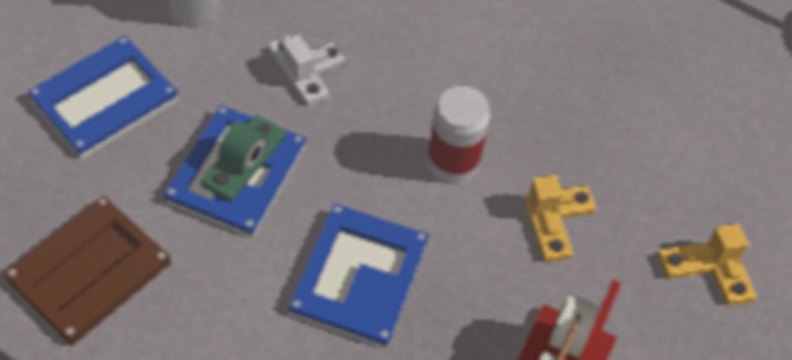

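Two yellow brackets match: crop (548,215), which is image (379,253), about 0.576 m from the base, and crop (725,262), image (450,274), about 0.68 m. The first is nearest to the base, so it is the one meant. Moving to an overview above the block area.

Call:
{"name": "arm_command", "arguments": {
  "moves": [0,0,-4,0,0,0,-4,0,3.27,-2.52,0,0,3.27,-2.52,0,0,3.27,-2.52,0,0,3.27,-2.52,0,0,3.27,-2.52,0,0,3.27,-2.52,0,0,3.27,-2.52,0,0,3.27,-2.52,0,0,3.27,-2.52,0,0,3.27,-2.52,0,0],
  "fingers": 100,
  "squeeze": 40
}}

```text
time: 1.15
ee_pos: [0.4027, -0.2889, 0.2787]
eef_rot: [0.994, 0.112, -0.0, 0.0]
ft_force: [1.7, -1.6, -0.1]
width: 0.0869
grip_force: 0.0
```

Call:
{"name": "arm_command", "arguments": {
  "moves": [3.27,-2.52,0,0,3.27,-2.52,0,0,3.27,-2.52,0,0,3.27,-2.52,0,0,3.27,-2.52,0,0,3.27,-2.52,0,0]
}}

```text
time: 1.65
ee_pos: [0.5603, -0.098, 0.2787]
eef_rot: [0.994, 0.112, 0.0, 0.0]
ft_force: [1.0, -1.0, 0.5]
width: 0.0866
grip_force: 0.0
```

```bash
python3 - <<'E'
from h import *
from bench import r
import pickle
s=r.read_state();ci=r.camera_info("wrist");im=r.camera("wrist")
print(s['time'],s['ee_pos'],s['eef_rot'],ci)
pickle.dump((ci,im),open('w1.pkl','wb'))
cv2.imwrite('pics/w1.png',im[:,:,::-1])
E
```

```text
1.65 [ 0.56033446 -0.0979954   0.27865209] [9.93721906e-01 1.11878281e-01 7.35777497e-05 1.37286853e-04] {'fx': 340.1304396250155, 'fy': 340.1304396250155, 'cx': 280.42756127291403, 'cy': 211.97387690656302, 'origin': array([ 0.62627069, -0.08305903,  0.46394201]), 'attitude': array([-0.09598093,  0.07637381, -0.61908028,  0.77568957])}
```

View pics/w1.png

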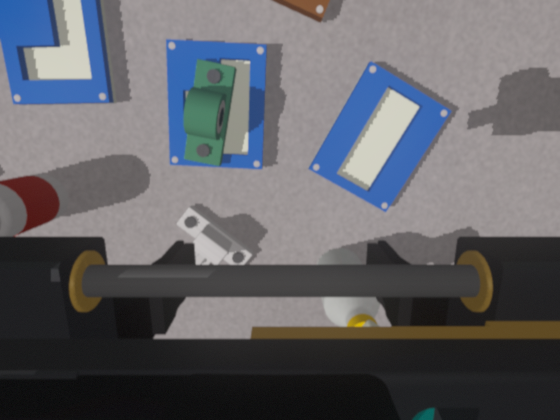

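The wrist view shows the green block at (208,113) with bolts at (214,76) and (204,150), the T nest around (216,104) with its bar on the right, the block nest at (380,138), the tee at (215,238), and the angle nest at (55,45), cut off at the left edge.

```bash
cat >> h.py <<'E'
def screws(ci,im,guess,win=7):
    """light screw heads at nest corners -> centre, size, yaw"""
    out=[]
    H=hsv(im)
    for x,y in guess:
        s=H[y-win:y+win+1,x-win:x+win+1,1].astype(float); v=im[y-win:y+win+1,x-win:x+win+1].astype(float)
        w=np.clip(v[...,0]-v[...,0].mean()-25,0,None)
        yy,xx=np.mgrid[-win:win+1,-win:win+1]; w=w*(np.hypot(xx,yy)<=win-1.5)
        out.append((x+(w*xx).sum()/w.sum(),y+(w*yy).sum()/w.sum()))
    return np.array(out)
def nest(ci,im,g,z=.02):
    p=screws(ci,im,g,5);w=cast(ci,p,z).astype(np.float32)
    (c,sz,a)=cv2.minAreaRect(w)
    a=a if sz[0]>sz[1] else a+90
    return w.mean(0),sz,(a+90)%180-90,p
E
python3 - <<'E'
from h import *
import pickle
ci,im=pickle.load(open('w1.pkl','rb'))
for n,g in dict(nt=[(172,45),(260,50),(175,160),(256,163)],nb=[(373,70),(444,113),(316,168),(385,206)]).items():
    print(n,*nest(ci,im,g))
h=hsv(im)
blue=(h[...,0]>100)&(h[...,0]<130)&(h[...,1]>150)&(h[...,2]>90);blue[210:]=0
for c in blobs(blue,500): print('plate',cv2.minAreaRect(cast(ci,c[:,0],.02).astype(np.float32)))
wh=(h[...,1]<60)&(im[...,0]>170);wh[200:]=0
for c in blobs(wh,200): print('floor',cv2.boundingRect(c),cv2.minAreaRect(cast(ci,c[:,0],.008).astype(np.float32)))
g=(h[...,0]>60)&(h[...,0]<95)&(h[...,1]>70)
for c in blobs(g,200): print('green',cv2.boundingRect(c),cv2.minAreaRect(c),cv2.minAreaRect(cast(ci,c[:,0],.034).astype(np.float32)))
b=cast(ci,[(214,76),(204,150)],.038);d=b[0]-b[1];print('block',b,b.mean(0),np.hypot(*d),np.degrees(np.arctan2(d[1],d[0])))
t=cast(ci,[(191,219),(239,258)],.018);print('tee bolts',t,np.hypot(*(t[0]-t[1])))
cv2.imwrite('pics/w1c.png',cv2.resize(np.hstack([im[30:280,150:290]]),None,fx=2.4,fy=2.4,interpolation=cv2.INTER_CUBIC)[:,:,::-1])
E
```

```text
nt [0.63176095 0.00121865] (0.13604675233364105, 0.10595288872718811) 10.021829605102539 [[171.44511694  45.19020343]
 [259.66376161  49.97814803]
 [174.36692321 159.45186062]
 [256.13605336 163.45405639]]
nb [ 0.6373886  -0.20922078] (0.1059163510799408, 0.13599027693271637) -16.123023986816406 [[372.43853113  69.23530753]
 [443.47187569 112.74166713]
 [315.79067921 166.93093012]
 [384.03175936 205.2784517 ]]
plate ((0.638017475605011, -0.20873893797397614), (0.11876076459884644, 0.14715886116027832), 73.88101959228516)
plate ((0.6499744653701782, 0.20332688093185425), (0.11418172717094421, 0.1198243498802185), 13.798261642456055)
plate ((0.6322117447853088, 0.0007271170616149902), (0.14749573171138763, 0.11821398138999939), 10.015976905822754)
floor (343, 90, 76, 96) ((0.6395748257637024, -0.2133333683013916), (0.04344389587640762, 0.11841757595539093), 73.93304443359375)
floor (33, 0, 58, 79) ((0.6659058928489685, 0.20535027980804443), (0.0877486988902092, 0.06697934865951538), 13.764276504516602)
green (184, 60, 51, 106) ((205.7836151123047, 111.94254302978516), (44.55158615112305, 101.61321258544922), 8.530765533447266) ((0.6215008497238159, 0.008806094527244568), (0.11886145174503326, 0.05349000543355942), 1.8629004955291748)
block [[0.66515887 0.00556381]
 [0.57804691 0.00258192]] [0.62160289 0.00407286] 0.08716298607319103 1.9605003116146398
tee bolts [[ 0.48061655  0.0082528 ]
 [ 0.43955637 -0.06624749]] 0.08506604467474901
```

View pics/w1c.png

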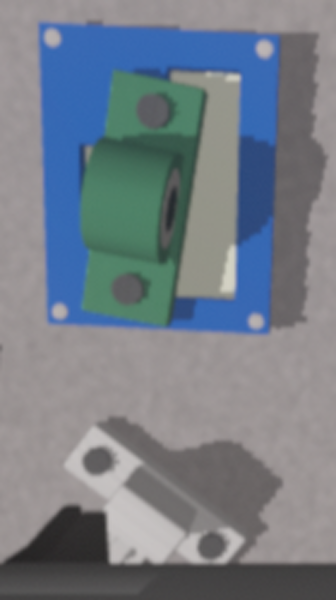

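Call:
{"name": "arm_command", "arguments": {
  "moves": [2.75,-2.86,0,0,2.75,-2.86,0,0,2.75,-2.86,0,0,0,0,3.8,5.45,0,0,3.8,5.45,0,0,3.8,0,0,0,3.8,0,0,0,3.8,0,0,0,3,0,0,0,1.8,0,0,0,0,0]
}}

```text
time: 2.62
ee_pos: [0.6175, 0.002, 0.0358]
eef_rot: [1.0, 0.017, -0.004, -0.0]
ft_force: [-0.2, 0.1, -0.5]
width: 0.0872
grip_force: 0.0
```

Call:
{"name": "arm_command", "arguments": {
  "moves": [0,0,0,0,0,0,0,0,0,0,0,0,0,0,0,0,0,0,0,0,0,0,0,0],
  "fingers": 0,
  "squeeze": 40
}}

```text
time: 3.12
ee_pos: [0.6212, 0.0023, 0.0414]
eef_rot: [1.0, 0.017, 0.001, 0.0]
ft_force: [-0.1, 0.2, -0.3]
width: 0.0553
grip_force: 0.0
```

Call:
{"name": "arm_command", "arguments": {
  "moves": [0,0,0,0,0,0,0,0,0,0,0,0,0,0,0,0,0,0,0,0,0,0,0,0]
}}

```text
time: 3.62
ee_pos: [0.621, 0.0031, 0.0409]
eef_rot: [1.0, 0.017, 0.0, -0.0]
ft_force: [-0.7, 2.4, 2.5]
width: 0.0358
grip_force: 39.9
```

Call:
{"name": "arm_command", "arguments": {
  "moves": [0,0,-1.5,0,0,0,-3,0,0,0,-1.5,0,0.15,3.55,0,0,0.15,3.55,0,0,0.14,3.55,0,0,0.14,3.55,0,0,0.14,3.55,0,0,0.15,3.52,0,6,0,0,1,6,0,0,0.5,6.05]
}}

```text
time: 4.53
ee_pos: [0.6345, -0.2146, 0.0829]
eef_rot: [0.989, -0.145, -0.002, 0.001]
ft_force: [-0.1, 2.3, -6.5]
width: 0.0357
grip_force: 39.7
```

Call:
{"name": "arm_command", "arguments": {
  "moves": [0,0,0,0,0,0,0,0,0,0,0,0]
}}

```text
time: 4.78
ee_pos: [0.6366, -0.2094, 0.0854]
eef_rot: [0.99, -0.138, -0.0, 0.0]
ft_force: [-0.2, -0.4, -6.1]
width: 0.0359
grip_force: 39.7
```

```bash
python3 - <<'E'
from h import *
from bench import r
import pickle
s=r.read_state();ci=r.camera_info("wrist");im=r.camera("wrist")
print(s['time'],s['ee_pos'],s['eef_rot'],2*np.degrees(np.arctan2(s['eef_rot'][1],s['eef_rot'][0])))
ci2=r.camera_info("scene");i2=r.camera("scene")
pickle.dump((ci,im,ci2,i2,s),open('w2.pkl','wb'))
a=im;b=cv2.resize(i2[170:240,140:240],None,fx=5.6,fy=5.6,interpolation=cv2.INTER_CUBIC)
cv2.imwrite('pics/w2.png',cv2.resize(np.vstack([a[:300],b[:,:560][:392]])[:,:,::-1],None,fx=.85,fy=.85))
E
```

```text
4.7833 [ 0.63659151 -0.20940458  0.08541783] [ 9.90483946e-01 -1.37627715e-01 -3.97834790e-04  8.17652451e-05] -15.821192365931399
```

View pics/w2.png

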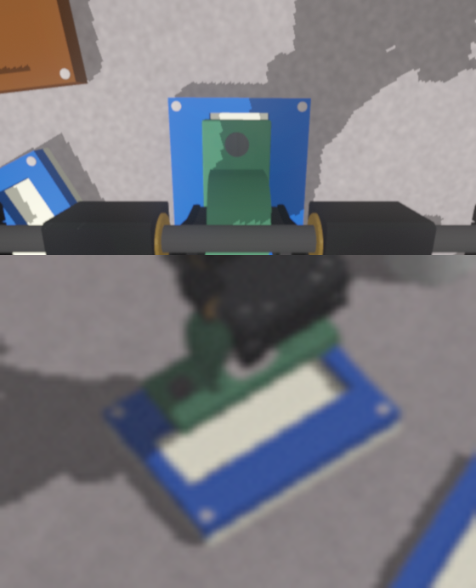

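The upper half of the picture (wrist) shows the block's far bolt at full-scale (278,171) over the nest, with the nest's far screws at (207,125) and (355,125). The lower half (scene) shows the block hovering over its pocket.

```bash
python3 - <<'E'
from h import *
import pickle
ci,im,*_,s=pickle.load(open('w2.pkl','rb'))
p=screws(ci,im,[(207,125),(355,125)],6);w=cast(ci,p,.02);print(p,w,np.hypot(*(w[0]-w[1])))
d=w[1]-w[0];yaw=np.degrees(np.arctan2(d[0],-d[1]));print('nest yaw',yaw)
h=hsv(im);m=np.zeros(h.shape[:2],bool);sub=im[155:188,262:295].sum(2);m[155:188,262:295]=(h[155:188,262:295,1]<70)&(sub<240)
c=blobs(m,20)[0];print(cv2.minEnclosingCircle(c))
b=cast(ci,[cv2.minEnclosingCircle(c)[0]],.0825)[0];a=np.radians(-15.82);u=np.array([np.cos(a),np.sin(a)])
c0=b-.0436*u
a=np.radians(yaw);nx=np.array([np.cos(a),-0]);nx=np.array([np.cos(a),np.sin(a)])
print('block c',c0,'tcp',s['ee_pos'],'nest c from screws',w.mean(0)-.068*nx)
E
```

```text
[[206.79295938 124.76592049]
 [354.77172194 125.06124533]] [[ 0.71723726 -0.17705002]
 [ 0.68818139 -0.27862394]] 0.1056480190188348
nest yaw -15.96351688722346
((280.0, 178.0), 5.099119663238525)
block c [ 0.63313822 -0.20760475] tcp [ 0.63659151 -0.20940458  0.08541783] nest c from screws [ 0.63733161 -0.20913527]
```

```bash
python3 - <<'E'
from h import *
import pickle
ci,im,*_,s=pickle.load(open('w2.pkl','rb'))
a=np.radians(-15.82);u=np.array([np.cos(a),np.sin(a)])
for p in[(278,170.5),(278,172)]: print(cast(ci,[p],.0825)[0]-.0436*u)
for y in range(156,188,2): print(y,im[y,262:296:2].sum(1))
E
```

```text
[ 0.63745722 -0.20768179]
[ 0.63665769 -0.20745324]
156 [278 280 277 275 274 264 251 254 250 249 259 263 269 272 275 273 274]
158 [280 280 278 273 251 251 252 254 252 247 250 253 259 274 274 272 269]
160 [280 280 273 250 247 249 252 256 249 247 250 254 255 259 268 268 273]
162 [280 278 263 252 252 251 250 255 250 246 247 251 253 253 260 270 271]
164 [280 274 253 251 248 250 251 250 249 244 249 252 249 250 252 265 268]
166 [281 267 253 248 249 245 249 250 247 245 247 248 250 250 244 258 265]
168 [289 264 253 248 246 247 247 250 245 243 246 249 247 251 245 253 265]
170 [309 262 253 248 243 245 248 249 245 243 246 245 245 249 243 247 264]
172 [355 264 249 247 246 246 246 245 244 241 243 245 245 244 243 252 263]
174 [349 270 251 245 245 244 244 242 243 237 243 245 243 242 241 254 265]
176 [283 270 251 242 244 243 240 243 239 238 238 242 242 239 244 261 264]
178 [269 268 259 244 241 236 242 239 241 235 240 240 242 245 254 263 262]
180 [272 267 266 256 241 241 240 241 236 234 239 242 242 251 262 266 265]
182 [269 267 267 266 260 246 240 241 234 231 239 245 256 258 264 263 266]
184 [274 267 266 264 264 265 257 253 249 250 256 264 262 264 264 265 263]
186 [292 267 266 266 264 265 267 265 266 263 261 263 262 265 262 264 263]
```

Call:
{"name": "arm_command", "arguments": {
  "moves": [0,0.05,1.5,0.2,0,0,1.2,0,0,0,0.8,0,0,0,0.6,0,0,0,0.5,0,0,0,0.4,0,0,0,0.3,0,0,0,0.3,0,0,0,0,0]
}}

```text
time: 5.63
ee_pos: [0.637, -0.2104, 0.0298]
eef_rot: [0.99, -0.141, 0.0, 0.0]
ft_force: [0.5, 0.6, -5.5]
width: 0.0356
grip_force: 39.7
```

Call:
{"name": "arm_command", "arguments": {
  "moves": [0,0,0.1,0,0,0,0.05,0,0,0,0,0]
}}

```text
time: 5.88
ee_pos: [0.6371, -0.2103, 0.0295]
eef_rot: [0.99, -0.141, 0.0, 0.0]
ft_force: [-4.9, 1.8, 4.5]
width: 0.0361
grip_force: 39.7
```

Call:
{"name": "arm_command", "arguments": {
  "moves": [0,0,0,0,0,0,0,0,0,0,0,0,0,0,0,0],
  "fingers": 100
}}

```text
time: 6.22
ee_pos: [0.6371, -0.2107, 0.0284]
eef_rot: [0.99, -0.142, 0.0, 0.0]
ft_force: [-0.6, -0.2, 0.6]
width: 0.0544
grip_force: 0.0
```

Call:
{"name": "arm_command", "arguments": {
  "moves": [0,0,-1,0,0,0,-3,0,0,0,-4,0,0,0,-4,0,0,0,-4,0,-3,0,-4,0,-3,0,0,0,0,0,0,0]
}}

```text
time: 6.88
ee_pos: [0.5816, -0.1936, 0.2249]
eef_rot: [0.99, -0.141, 0.001, 0.001]
ft_force: [-0.2, 0.0, -0.8]
width: 0.0869
grip_force: 0.0
```

```bash
python3 - <<'E'
from h import *
from bench import r
import pickle
s=r.read_state();D={n:(r.camera_info(n),r.camera(n)) for n in("wrist","scene","side")}
print(s['time'],s['ee_pos'],s['eef_rot'],s['width'])
pickle.dump((D,s),open('w3.pkl','wb'))
f=lambda a,k:cv2.resize(a,None,fx=k,fy=k,interpolation=cv2.INTER_CUBIC)
a=f(D['scene'][1][170:214,250:304],7)
b=f(D['side'][1][185:225,294:344],7.7)
c=f(D['wrist'][1][:290],.65)
W=np.zeros((308+190,800,3),np.uint8);W[:308,:378]=a;W[:308,400:785]=b;W[308:308+189,:364]=c[:189]
cv2.imwrite('pics/w3.png',W[:,:,::-1])
E
```

```text
6.8833 [ 0.58158095 -0.19361684  0.22491028] [ 9.90003725e-01 -1.41032680e-01  1.29667020e-03  8.51840749e-04] 0.08690937203449803Traceback (most recent call last):
  File "<stdin>", line 11, in <module>
ValueError: could not broadcast input array from shape (188,364,3) into shape (189,364,3)
```

```bash
python3 - <<'E'
from h import *
import pickle
D,s=pickle.load(open('w3.pkl','rb'))
f=lambda a,k:cv2.resize(a,None,fx=k,fy=k,interpolation=cv2.INTER_CUBIC)
a=f(D['scene'][1][170:214,250:304],7)
b=f(D['side'][1][185:225,294:344],7.7)
c=f(D['wrist'][1][:290],.9)
W=np.zeros((600,800,3),np.uint8);W[:308,:378]=a;W[:308,400:785]=b;W[309:309+261,:504]=c
cv2.imwrite('pics/w3.png',W[:,:,::-1])
E
```

```text
(no output)
```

View pics/w3.png

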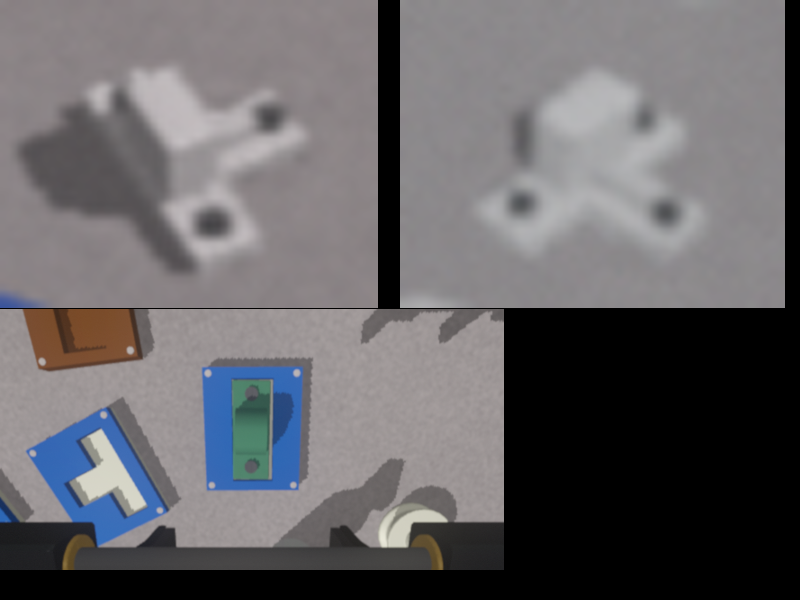

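Wrist panel: the block is seated in its nest at (252,428) and the T pocket is clear. The tee's bar-end bolts are at scene crop (212,222) and side crop (520,203) and (645,120). Its stem bolt is at scene crop (268,118) and side crop (665,212).

```bash
python3 - <<'E'
from h import *
import pickle
D,s=pickle.load(open('w3.pkl','rb'))
sc,sd,w=D['scene'][0],D['side'][0],D['wrist'][0]
S=lambda x,y:(250+x/7-.4,170+y/7-.4); Q=lambda x,y:(294+(x-400)/7.7-.4,185+y/7.7-.4)
print('scene A,S',cast(sc,[S(212,222),S(268,118)],.018))
print('side A,B,S',cast(sd,[Q(520,203),Q(645,120),Q(665,212)],.018))
# boss top corners z=.053
print('boss top scene',cast(sc,[S(130,72),S(178,72),S(222,132),S(165,145)],.053))
print('boss top side',cast(sd,[Q(595,67),Q(643,97),Q(587,137),Q(537,110)],.053))
im=D['wrist'][1]
print(nest(w,im,[(round(x/.9),round((y-309)/.9)) for x,y in[(208,373),(297,373),(211,485),(293,485)]]))
print(nest(w,im,[(round(x/.9),round((y-309)/.9)) for x,y in[(33,453),(104,414),(160,510)]])[3])
b=cast(w,[(252/.9,(393-309)/.9),(251/.9,(466-309)/.9)],.026);print('block',b.mean(0),np.degrees(np.arctan2(*(b[0]-b[1])[::-1])),np.hypot(*(b[0]-b[1])))
E
```

```text
scene A,S [[ 0.47575673  0.00719465]
 [ 0.41174688 -0.00612224]]
side A,B,S [[ 0.47427342  0.01031819]
 [ 0.43429998 -0.0634545 ]
 [ 0.41031446 -0.00400536]]
boss top scene [[ 0.44960981 -0.05593865]
 [ 0.43723838 -0.03839795]
 [ 0.45438728 -0.00261882]
 [ 0.47491629 -0.01893335]]
boss top side [[ 0.45741156 -0.05239919]
 [ 0.43129135 -0.03835241]
 [ 0.44839814 -0.00367618]
 [ 0.47462878 -0.01479797]]
(array([ 0.6374862, -0.2091678], dtype=float32), (0.1061813086271286, 0.13609442114830017), -16.22187042236328, array([[230.65100001,  70.94859819],
       [329.52757993,  70.77411173],
       [234.6634536 , 195.51273348],
       [325.53877187, 195.35071592]]))
[[ 36.34650807 160.09302178]
 [115.18853989 117.27367908]
 [177.40918585 223.35378273]]
block [ 0.63865145 -0.20873879] -17.095592253736935 0.08717626300283232
```

Call:
{"name": "arm_command", "arguments": {
  "moves": [0,0,0,6.05,0,0,0,6.05,-3.18,-1.42,0,0,-3.18,-1.42,0,0,-3.18,-1.42,0,0,-3.18,-1.42,0,0,-3.18,-1.42,0,0,-3.18,-1.42,0,0,0,0,2,0,0,0,3,0,0,0,3,0,0,0,2,0]
}}

```text
time: 8.03
ee_pos: [0.4563, -0.0291, 0.1194]
eef_rot: [0.97, -0.245, -0.001, -0.0]
ft_force: [0.2, -0.6, 0.0]
width: 0.0871
grip_force: 0.0
```

Call:
{"name": "arm_command", "arguments": {
  "moves": [0,0,1,0,0,0,0,0,0,0,0,0]
}}

```text
time: 8.28
ee_pos: [0.4572, -0.0291, 0.112]
eef_rot: [0.97, -0.245, -0.0, -0.0]
ft_force: [0.1, -1.0, 0.6]
width: 0.0872
grip_force: 0.0
```

```bash
cat >> h.py <<'E'
def go(x,y,z,yaw):
    from bench import r
    s=r.read_state();q=s['eef_rot'];t=2*np.arctan2(q[1],q[0]);d=np.array([x,y])-s['ee_pos'][:2]
    print('t',s['time'],'yaw',np.degrees(t).round(2),'pos',s['ee_pos'].round(4))
    print('shift cm',100*(d@[np.cos(t),np.sin(t)]),100*(d@[np.sin(t),-np.cos(t)]),100*(s['ee_pos'][2]-z),'turn',((np.degrees(t)-yaw)+180)%360-180)
E
python3 -c "
from h import *;go(.454,-.0277,.027,-28.3)"
```

```text
t 8.2833 yaw -28.36 pos [ 0.4572 -0.0291  0.112 ]
shift cm -0.34704259113409086 0.027590069341526052 8.504345440325558 turn -0.05567584540494863
```

Call:
{"name": "arm_command", "arguments": {
  "moves": [-0.35,0.03,2,0,0,0,2,0,0,0,2,0,0,0,1,0,0,0,0.8,0,0,0,0.5,0,0,0,0.2,0,0,0,0,0]
}}

```text
time: 8.95
ee_pos: [0.4537, -0.0279, 0.0269]
eef_rot: [0.97, -0.245, 0.0, -0.0]
ft_force: [-0.2, -0.5, 0.7]
width: 0.0866
grip_force: 0.0
```

Call:
{"name": "arm_command", "arguments": {
  "moves": [0,0,0,0,0,0,0,0,0,0,0,0,0,0,0,0,0,0,0,0,0,0,0,0,0,0,0,0,0,0,0,0,0,0,0,0],
  "fingers": 0
}}

```text
time: 9.7
ee_pos: [0.4535, -0.0278, 0.0265]
eef_rot: [0.97, -0.245, 0.0, -0.0]
ft_force: [0.3, 0.6, 0.4]
width: 0.0424
grip_force: 39.9
```

Call:
{"name": "arm_command", "arguments": {
  "moves": [0,0,-1,0,0,0,-3,0,0,0,-3,0,3.15,-1.85,0,0,3.15,-1.85,0,0,3.15,-1.85,0,0,3.15,-1.85,0,0,3.15,-1.85,0,0,0,0,0,6.5,0,0,0,6.5,0,0,0,6.5,0,0,0,6.5]
}}

```text
time: 10.7
ee_pos: [0.6338, -0.0213, 0.0932]
eef_rot: [0.903, -0.43, -0.004, 0.002]
ft_force: [-0.5, 1.3, -4.7]
width: 0.0422
grip_force: 39.9
```

Call:
{"name": "arm_command", "arguments": {
  "moves": [0,0,0,6.5,0,0,0,6.5,0,0,0,6.5,0,0,0,6.15,0,0,1.5,0,0,0,0,0,0,0,0,0,0,0,0,0]
}}

```text
time: 11.37
ee_pos: [0.6274, -0.0216, 0.0668]
eef_rot: [0.851, -0.525, -0.014, 0.01]
ft_force: [0.5, 0.7, -3.2]
width: 0.0429
grip_force: 39.9
```

```bash
python3 - <<'E'
from h import *
from bench import r
import pickle
go(.6359,-.0212,.0345,-80)
s=r.read_state();D={n:(r.camera_info(n),r.camera(n)) for n in("wrist","scene","side")}
pickle.dump((D,s),open('w4.pkl','wb'))
f=lambda a,k:cv2.resize(a,None,fx=k,fy=k,interpolation=cv2.INTER_CUBIC)
W=np.zeros((600,800,3),np.uint8)
W[:300,:395]=f(D['scene'][1][200:260,210:289],5)
W[:300,400:800]=f(D['side'][1][170:230,230:310],5)
W[301:591,:560]=D['wrist'][1][:290]
cv2.imwrite('pics/w4.png',W[:,:,::-1])
E
```

```text
t 11.3667 yaw -63.33 pos [ 0.6274 -0.0216  0.0668]
shift cm 0.3490862356551578 -0.7736549636596102 3.2320033516505084 turn 16.66944391121467
```

View pics/w4.png

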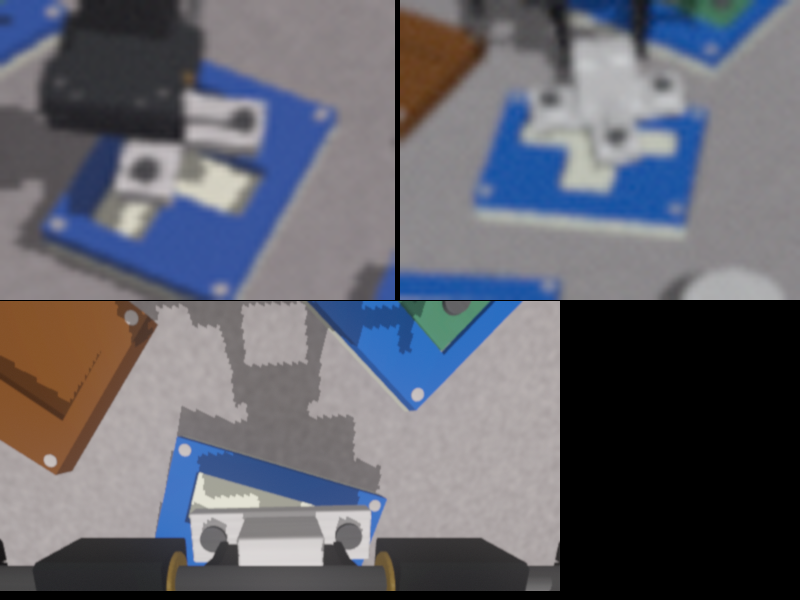

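The tee is held with its bolts at wrist panel (213,538) and (348,538), but the turn stalled at -63° with the tool tilted, so a joint looks to be at its limit.

```bash
python3 -c "
from bench import r
s=r.read_state();print(s['joint_positions'].round(3) if hasattr(s['joint_positions'],'round') else s['joint_positions'],s['eef_rot'],s['time'])
import pickle;D,t=pickle.load(open('w3.pkl','rb'));print(t['joint_positions'],t['ee_pos'])"
```

```text
[-0.296  0.477  0.34   1.584 -0.167  1.143 -2.594] [ 0.8506232  -0.52551178 -0.01380851  0.0093197 ] 11.5167
[ 0.62233109  0.33028556 -0.48109211  1.43815355  0.15435533  1.40764925
 -1.71500331] [ 0.58158095 -0.19361684  0.22491028]
```

Call:
{"name": "arm_command", "arguments": {
  "moves": [0,0,-2,-5,0,0,-2,-5,0,0,0,-5,0,0,0,-5,0,0,0,0,0,0,0,0,0,0,0,0]
}}

```text
time: 12.1
ee_pos: [0.6288, -0.0222, 0.1064]
eef_rot: [0.928, -0.371, -0.016, 0.007]
ft_force: [-0.1, -0.3, -2.9]
width: 0.0422
grip_force: 39.9
```

```bash
python3 -c "
from h import *;go(.47,.02,.03,-40)
from bench import r
s=r.read_state();print(s['joint_positions'],s['eef_rot'])"
```

```text
t 12.1 yaw -43.58 pos [ 0.6288 -0.0222  0.1064]
shift cm -14.41021559030402 7.885759474597822 7.636520600195045 turn -3.5762307885455016
[-0.25655748  0.43650158  0.28748627  1.54164149 -0.12571351  1.21641399
 -2.2781706 ] [ 0.92842571 -0.37112042 -0.01554911  0.00731818]
```

```bash
cat >> h.py <<'E'
def go(x,y,z,yaw):
    from bench import r
    s=r.read_state();M=R.from_quat(s['eef_rot']).as_matrix();t=np.degrees(np.arctan2(M[1,0],M[0,0]))
    print('t',s['time'],'yaw',t.round(2),'pos',s['ee_pos'].round(4),'zaxis',M[:,2].round(3),'q7',round(float(s['joint_positions'][6]),2))
    print('shift cm',(100*M.T@(np.array([x,y,z])-s['ee_pos'])).round(2),'turn',round(((t-yaw)+180)%360-180,1))
E
python3 -c "
from h import *;go(.46,.0,.1,-43.6)
go(.46,0,.03,-43.6)"
```

```text
t 12.1 yaw -43.59 pos [ 0.6288 -0.0222  0.1064] zaxis [-0.034 -0.002 -0.999] q7 -2.28
shift cm [-13.73  10.     1.21] turn 0.0
t 12.1 yaw -43.59 pos [ 0.6288 -0.0222  0.1064] zaxis [-0.034 -0.002 -0.999] q7 -2.28
shift cm [-13.57   9.82   8.21] turn 0.0
```

Call:
{"name": "arm_command", "arguments": {
  "moves": [-2.72,1.96,0.2,0,-2.72,1.96,0.2,0,-2.72,1.96,0.2,0,-2.72,1.96,0.2,0,-2.69,1.98,0.41,0,0,0,2.5,0,0,0,2,0,0,0,1,0,0,0,0.6,0,0,0,0.5,0,0,0,0,0,0,0,0,0]
}}

```text
time: 13.1
ee_pos: [0.4607, -0.0004, 0.0343]
eef_rot: [0.929, -0.37, -0.015, 0.007]
ft_force: [0.1, 0.7, -1.8]
width: 0.0425
grip_force: 39.9
```

```bash
python3 -c "
from h import *;go(.46,.0,.0275,-43.6)
from bench import r;print(r.read_state()['ft_force'])"
```

```text
t 13.1 yaw -43.43 pos [ 4.607e-01 -4.000e-04  3.430e-02] zaxis [-0.034 -0.003 -0.999] q7 -2.38
shift cm [-0.06  0.01  0.68] turn 0.2
[ 0.14512644  0.68553913 -1.80845612]
```

Call:
{"name": "arm_command", "arguments": {
  "moves": [0,0,0.3,0,0,0,0.2,0,0,0,0.1,0,0,0,0,0]
}}

```text
time: 13.43
ee_pos: [0.4601, -0.0002, 0.028]
eef_rot: [0.929, -0.37, -0.015, 0.007]
ft_force: [-0.6, -0.5, -2.1]
width: 0.0427
grip_force: 40.0
```

Still no contact; lower slightly and release.

Call:
{"name": "arm_command", "arguments": {
  "moves": [0,0,0.1,0,0,0,0.1,0,0,0,0,0]
}}

```text
time: 13.68
ee_pos: [0.46, -0.0007, 0.0271]
eef_rot: [0.929, -0.37, -0.015, 0.007]
ft_force: [-8.0, -2.0, 15.2]
width: 0.0427
grip_force: 40.1
```

Call:
{"name": "arm_command", "arguments": {
  "moves": [0,0,0,0,0,0,0,0,0,0,0,0,0,0,0,0,0,0,0,0,0,0,0,0,0,0,-1,0,0,0,-3,0,0,0,-1,0,0,0,0,0,0,0,0,0],
  "fingers": 100
}}

```text
time: 14.6
ee_pos: [0.4622, -0.0, 0.0766]
eef_rot: [0.929, -0.369, -0.015, 0.007]
ft_force: [-0.4, -0.4, 0.1]
width: 0.0865
grip_force: 0.0
```

```bash
python3 -c "
from h import *;go(.46,.0,.027,46.5)
from bench import r;print(r.read_state()['joint_positions'])"
```

```text
t 14.6 yaw -43.39 pos [ 0.4622 -0.      0.0766] zaxis [-0.032 -0.002 -0.999] q7 -2.39
shift cm [-0.05  0.03  4.96] turn -89.9
[-0.35026822  0.10929569  0.26733205  2.0072631  -0.03389142  1.06161033
 -2.39480958]
```

Call:
{"name": "arm_command", "arguments": {
  "moves": [0,0,0,-6.9,0,0,0,-6.9,0,0,0,-6.9,0,0,0,-6.9,0,0,0,-6.9,0,0,0,-6.9,0,0,0,-6.9,0,0,0,-6.9,0,0,0,-6.9,0,0,0,-6.9,0,0,0,-6.9,0,0,0,-6.9]
}}

```text
time: 15.6
ee_pos: [0.4609, -0.0002, 0.0749]
eef_rot: [0.94, 0.34, -0.017, -0.005]
ft_force: [-0.5, -0.5, -0.3]
width: 0.0872
grip_force: 0.0
```

Call:
{"name": "arm_command", "arguments": {
  "moves": [0,0,0,-6.9,0,0,0,0,0,0,0,0,0,0,0,0]
}}

```text
time: 15.93
ee_pos: [0.4613, -0.0002, 0.0755]
eef_rot: [0.92, 0.391, -0.017, -0.006]
ft_force: [-0.7, 0.7, -0.3]
width: 0.0872
grip_force: 0.0
```

```bash
python3 -c "
from h import *;go(.46,-.0005,.027,46.5)
from bench import r
import pickle
D={n:(r.camera_info(n),r.camera(n)) for n in('wrist','scene','side')};pickle.dump(D,open('w5.pkl','wb'))
# expected bolts of the tee
o=np.array([.4595,0]);a=np.radians(46.5);ux=np.array([np.cos(a),np.sin(a)]);uy=np.array([-ux[1],ux[0]])
for n in('scene','side'):
  ci,im=D[n];g=im.astype(float).sum(2)/3
  for nm,p in dict(A=o+.0425*ux,B=o-.0425*ux,S=o+.048*uy).items():
    x,y=proj(ci,[*p,.018])[0].round().astype(int);k=6
    w=g[y-k:y+k+1,x-k:x+k+1];w=np.clip(110-w,0,None);yy,xx=np.mgrid[-k:k+1,-k:k+1]
    q=(x+(w*xx).sum()/max(w.sum(),1),y+(w*yy).sum()/max(w.sum(),1));print(n,nm,(x,y),np.round(q,1),w.sum(),'exp',p.round(4),cast(ci,[q],.018)[0].round(4))
"
```

```text
t 15.9333 yaw 46.1 pos [ 4.613e-01 -2.000e-04  7.550e-02] zaxis [-0.035 -0.003 -0.999] q7 -0.84
shift cm [0.01 0.04 4.85] turn -0.4
scene A (np.int64(284), np.int64(208)) [282.2 207.7] 283.33333333333337 exp [0.4888 0.0308] [0.4922 0.0273]
scene B (np.int64(278), np.int64(187)) [273.  192.5] 78.0 exp [ 0.4302 -0.0308] [ 0.4594 -0.0305]
scene S (np.int64(296), np.int64(195)) [295.2 194.5] 207.33333333333331 exp [0.4247 0.033 ] [0.4256 0.0312]
side A (np.int64(304), np.int64(214)) [303.8 213.5] 46.000000000000014 exp [0.4888 0.0308] [0.4886 0.0287]
side B (np.int64(324), np.int64(206)) [321.3 201.7] 148.0 exp [ 0.4302 -0.0308] [ 0.4462 -0.0507]
side S (np.int64(321), np.int64(218)) [321.5 218.3] 61.0 exp [0.4247 0.033 ] [0.4241 0.0335]
```

Call:
{"name": "arm_command", "arguments": {
  "moves": [0,0.04,1.5,-0.4,0,0,1.5,0,0,0,0.9,0,0,0,0.5,0,0,0,0.3,0,0,0,0.15,0,0,0,0,0,0,0,0,0]
}}

```text
time: 16.75
ee_pos: [0.4607, -0.0005, 0.0279]
eef_rot: [0.918, 0.396, -0.016, -0.006]
ft_force: [-0.7, -0.1, -0.4]
width: 0.0869
grip_force: 0.0
```

Call:
{"name": "arm_command", "arguments": {
  "moves": [0,0,0,0,0,0,0,0,0,0,0,0,0,0,0,0,0,0,0,0,0,0,0,0,0,0,0,0,0,0,0,0,0,0,0,0,0,0,0,0,0,0,0,0],
  "fingers": 0
}}

```text
time: 17.67
ee_pos: [0.4604, -0.0006, 0.0274]
eef_rot: [0.918, 0.396, -0.016, -0.006]
ft_force: [1.1, 0.1, -0.4]
width: 0.0241
grip_force: 40.0
```

```bash
python3 -c "
from h import *;go(.636,-.0212,.100,10)"
```

```text
t 17.6667 yaw 46.74 pos [ 0.4604 -0.0006  0.0274] zaxis [-0.034 -0.003 -0.999] q7 -0.82
shift cm [10.35 14.02 -7.84] turn 36.7
```

Call:
{"name": "arm_command", "arguments": {
  "moves": [0,0,-2,0,0,0,-3,0,2.07,2.8,-0.57,0,2.07,2.8,-0.57,0,2.07,2.8,-0.57,0,2.07,2.81,-0.57,0,2.07,2.81,-0.56,0,0,0,0,6.1,0,0,0,6.1,0,0,0,6.1,0,0,0,6.1,0,0,0,6.1]
}}

```text
time: 18.67
ee_pos: [0.6354, -0.0211, 0.099]
eef_rot: [0.99, 0.138, -0.018, -0.001]
ft_force: [0.1, 0.7, -2.4]
width: 0.0241
grip_force: 39.9
```

Call:
{"name": "arm_command", "arguments": {
  "moves": [0,0,1,6.2,0,0,1,0,0,0,0.5,0,0,0,0,0,0,0,0,0,0,0,0,0]
}}

```text
time: 19.17
ee_pos: [0.6352, -0.0212, 0.0752]
eef_rot: [0.996, 0.088, -0.017, -0.0]
ft_force: [-0.7, -0.0, -3.1]
width: 0.024
grip_force: 39.9
```

```bash
python3 - <<'E'
from h import *
from bench import r
import pickle
go(.636,-.0212,.0355,10)
s=r.read_state();D={n:(r.camera_info(n),r.camera(n)) for n in("wrist","scene","side")}
pickle.dump((D,s),open('w6.pkl','wb'))
f=lambda a,k:cv2.resize(a,None,fx=k,fy=k,interpolation=cv2.INTER_CUBIC)
W=np.zeros((600,800,3),np.uint8)
W[:300,:395]=f(D['scene'][1][200:260,210:289],5)
W[:300,400:800]=f(D['side'][1][170:230,230:310],5)
W[301:591,:560]=D['wrist'][1][:290]
cv2.imwrite('pics/w6.png',W[:,:,::-1])
E
```

```text
t 19.1667 yaw 10.11 pos [ 0.6352 -0.0212  0.0752] zaxis [-0.034 -0.002 -0.999] q7 -1.32
shift cm [0.21 0.02 3.97] turn 0.1
```

View pics/w6.png

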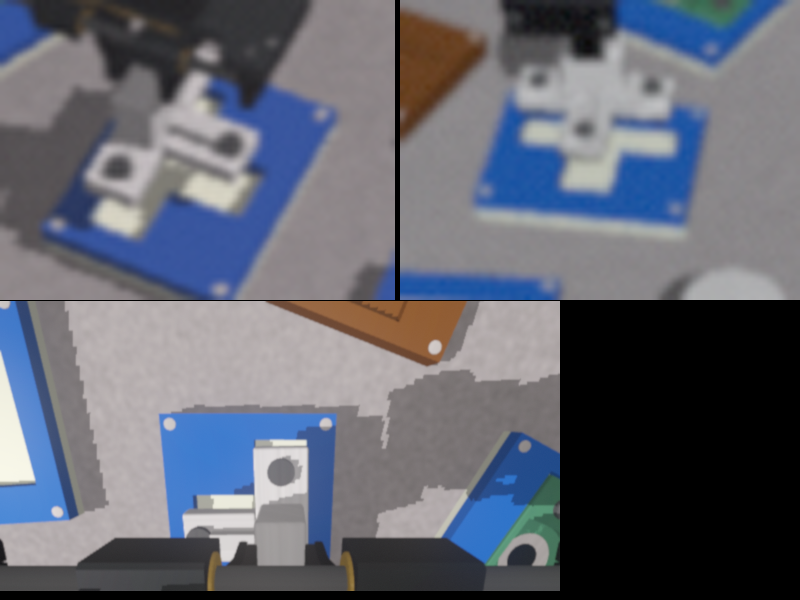

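The tee is held over its nest with yaw aligned: wrist-panel bolt at (281,472) and nest screws at (169,424) and (326,424). Scene and side panels show it centred above the T pocket.

```bash
python3 - <<'E'
from h import *
import pickle
D,s=pickle.load(open('w6.pkl','rb'))
ci,im=D['wrist'];p=screws(ci,im,[(169,123),(326,123)],6);w=cast(ci,p,.02);d=w[0]-w[1];yaw=np.arctan2(-d[0],d[1])
nx=np.array([np.cos(yaw),np.sin(yaw)]);ny=np.array([-nx[1],nx[0]]);c=w.mean(0)-.068*nx
print('nest',p.tolist(),np.degrees(yaw),np.hypot(*d),c,'seat',c-.0225*ny)
a=np.radians(10.1);u=np.array([np.cos(a),np.sin(a)])
print('tee',cast(ci,[(281,171)],.0658)[0]-.042*u)
S=lambda x,y:(210+x/5-.4,200+y/5-.4);Q=lambda x,y:(230+(x-400)/5-.4,170+y/5-.4)
v=np.array([-u[1],u[0]])
b=cast(D['side'][0],[Q(540,82),Q(652,87),Q(583,130)],.0658);print('side',b,b[:2].mean(0),b[2]-.048*v)
b=cast(D['scene'][0],[S(118,168),S(229,145)],.0658);print('scene',b,b[0]-.042*u,b[1]-.048*v)
E
```

```text
nest [[168.74613678031645, 122.83336157887439], [325.69135232103804, 121.75579092227164]] 10.457771469934821 0.10638783314691898 [0.63195075 0.00075508] seat [ 0.63603474 -0.02137117]
tee [ 0.6361154  -0.02147618]
side [[ 0.67294761 -0.00973089]
 [ 0.59479306 -0.028858  ]
 [ 0.62493879  0.03101221]] [ 0.63387034 -0.01929445] [ 0.6333564  -0.01624394]
scene [[ 0.67798507 -0.01539031]
 [ 0.62869932  0.02699981]] [ 0.63663593 -0.02275571] [ 0.63711692 -0.02025634]
```

Call:
{"name": "arm_command", "arguments": {
  "moves": [0.04,0,1,0,0.03,0,0.9,0,0.02,0,0.6,0,0.02,0,0.5,0,0.01,0,0.3,0,0.01,0,0.3,0,0,0,0.2,0,0,0,0,0]
}}

```text
time: 19.98
ee_pos: [0.635, -0.0212, 0.0368]
eef_rot: [0.996, 0.087, -0.017, -0.0]
ft_force: [1.0, 0.4, -2.2]
width: 0.0239
grip_force: 39.9
```

Call:
{"name": "arm_command", "arguments": {
  "moves": [0,0,0.1,0,0,0,0.05,0,0,0,0,0]
}}

```text
time: 20.23
ee_pos: [0.6353, -0.0216, 0.0361]
eef_rot: [0.996, 0.087, -0.017, -0.0]
ft_force: [-0.4, -2.4, 1.8]
width: 0.0241
grip_force: 39.9
```

Call:
{"name": "arm_command", "arguments": {
  "moves": [0,0,0.05,0,0,0,0,0]
}}

```text
time: 20.4
ee_pos: [0.6352, -0.0219, 0.0356]
eef_rot: [0.996, 0.087, -0.017, 0.0]
ft_force: [-2.1, -3.7, 5.2]
width: 0.0244
grip_force: 40.0
```

Call:
{"name": "arm_command", "arguments": {
  "moves": [0,0,0,0,0,0,0,0,0,0,0,0,0,0,0,0,0,0,0,0,0,0,-1,0,0,0,-4,0,0,0,-4,0,0,0,-4,0,0,0,-4,0,0,0,-4,0,0,0,-2,0],
  "fingers": 100
}}

```text
time: 21.4
ee_pos: [0.644, -0.0207, 0.2714]
eef_rot: [0.996, 0.087, -0.014, -0.0]
ft_force: [0.9, -1.1, 0.6]
width: 0.0858
grip_force: 0.0
```

```bash
python3 -c "
from h import *;go(.45,.31,.27,10)"
```

```text
t 21.4 yaw 10.02 pos [ 0.644  -0.0207  0.2714] zaxis [-0.027 -0.002 -1.   ] q7 -1.35
shift cm [-13.34 -35.93   0.61] turn 0.0
```

```bash
python3 -c "
from bench import r;import pickle
pickle.dump((r.camera_info('wrist'),r.camera('wrist')),open('w7.pkl','wb'))"
```

Call:
{"name": "arm_command", "arguments": {
  "moves": [-1.33,-3.6,0,0,-1.33,-3.6,0,0,-1.33,-3.6,0,0,-1.33,-3.6,0,0,-1.33,-3.6,0,0,-1.33,-3.6,0,0,-1.33,-3.6,0,0,-1.33,-3.6,0,0,-1.33,-3.6,0,0,-1.33,-3.6,0,0,0,0,0,0,0,0,0,0]
}}

```text
time: 22.45
ee_pos: [0.4477, 0.313, 0.2711]
eef_rot: [0.996, 0.09, -0.017, -0.001]
ft_force: [0.0, -0.2, -0.3]
width: 0.087
grip_force: 0.0
```

```bash
python3 - <<'E'
from h import *
from bench import r
import pickle
go(.457,.35,.25,10)
D={n:(r.camera_info(n),r.camera(n)) for n in("wrist","scene","side")}
pickle.dump(D,open('w8.pkl','wb'))
W=np.zeros((600,800,3),np.uint8)
W[:300,:560]=D['wrist'][1][:300]
a=pickle.load(open('w7.pkl','rb'))[1][:280];W[300:580,:560]=a
f=lambda a,k:cv2.resize(a,None,fx=k,fy=k,interpolation=cv2.INTER_CUBIC)
W[:240,562:792]=f(D['scene'][1][232:280,362:408],5)
W[300:540,562:792]=f(D['side'][1][266:314,256:302],5)
cv2.imwrite('pics/w8.png',W[:,:,::-1])
E
```

```text
t 22.45 yaw 10.3 pos [0.4477 0.313  0.2711] zaxis [-0.034 -0.002 -0.999] q7 -2.06
shift cm [ 1.65 -3.46  2.07] turn 0.3
```

View pics/w8.png

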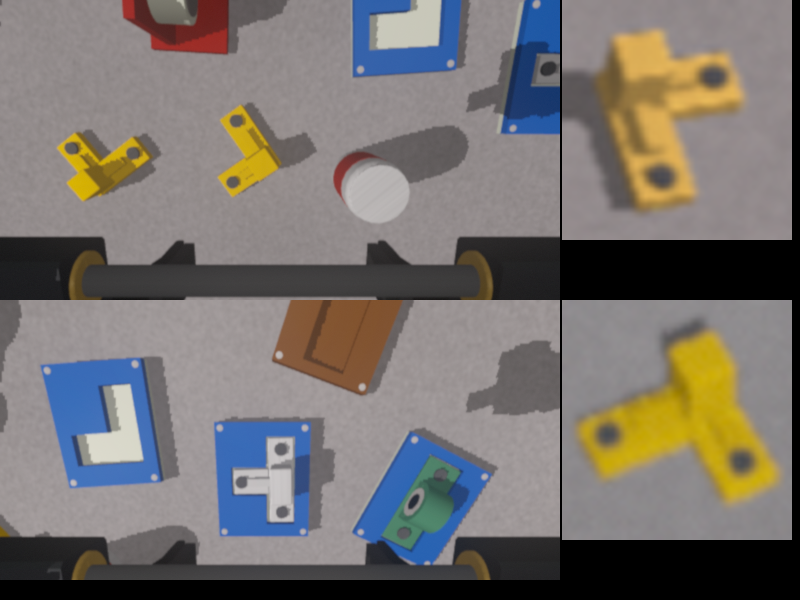

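Lower panel: the tee is seated in its nest, the block still sits in its own, and the L nest screws are at (46,70), (134,64), (73,182) and (155,178). Upper panel: the wanted angle (nearest the base, next to the can) has bolts at (237,121) on the long leg and (232,182) on the short leg, with its boss near (262,163); the look-alike is at (100,165).

```bash
python3 - <<'E'
from h import *
import pickle
c7,i7=pickle.load(open('w7.pkl','rb'));D=pickle.load(open('w8.pkl','rb'))
n=nest(c7,i7,[(46,70),(134,64),(73,182),(155,178)]);print('na',n)
a=np.radians(n[2]);print('seat',n[0]+[-.028*np.cos(a)+.023*np.sin(a),-.028*np.sin(a)-.023*np.cos(a)])
t=cast(c7,[(280,149),(282,212),(242,182)],.026);print('tee',t[:2].mean(0),np.degrees(np.arctan2(*(t[0]-t[1])[::-1])),np.hypot(*(t[0]-t[1])))
for k,b in dict(wrist=[(237,121),(232.5,182)],scene=[(381.4,267),(391.6,246.8)],side=[(264.8,292.6),(291.4,297.8)]).items():
    w=cast(D[k][0],b,.018);d=w[1]-w[0];th=np.arctan2(d[1],d[0])-np.arctan2(.050,-.060)
    u=np.array([np.cos(th),np.sin(th)]);print(k,w.tolist(),'len',np.hypot(*d),'yaw',np.degrees(th),'origin',w[0]-.060*u)
w=D['wrist'];print('boss top px test',cast(w[0],[(262,163)],.053))
E
```

```text
na (array([0.66639584, 0.20842755], dtype=float32), (0.13652697205543518, 0.1062837764620781), 13.888789176940918, array([[ 46.43396733,  69.9821561 ],
       [134.41103564,  63.72778426],
       [ 72.96888061, 182.44938623],
       [154.04336822, 177.28782322]]))
seat [0.64473534 0.17937892]
tee [ 0.63734631 -0.02196022] 11.8034391862418 0.08148776644922492
wrist [[0.5026824489350178, 0.3786990327222012], [0.4256587059739935, 0.37345965657861757]] len 0.07720173600444415 yaw -316.303000116334 origin [0.45930225 0.33724836]
scene [[0.5038539837990251, 0.37871600912793035], [0.4258860370200691, 0.3711672121550128]] len 0.07833252875188218 yaw -314.664332018345 origin [0.46167686 0.33604178]
side [[0.5006376073145935, 0.3813511856665315], [0.4236408280429298, 0.37454307240511464]] len 0.07729718251262191 yaw -315.1414340439764 origin [0.4581066  0.33902964]
boss top px test [[0.46201552 0.33855928]]
```

Call:
{"name": "arm_command", "arguments": {
  "moves": [0,0,0,-6.9,0,0,0,-6.9,0,0,0,-6.9,0,0,0,-6.9,0,0,0,-6.9,0,0,0,0,0,0,0,0]
}}

```text
time: 23.18
ee_pos: [0.45, 0.3098, 0.2707]
eef_rot: [0.926, 0.376, -0.016, -0.005]
ft_force: [0.4, -0.0, 0.3]
width: 0.0868
grip_force: 0.0
```

```bash
python3 -c "
from h import *;import pickle
D=pickle.load(open('w8.pkl','rb'));print('can',cast(D['wrist'][0],[(375,188)],.12))
go(.460,.3373,.1,44.6);go(.46,.3373,.027,44.6)"
```

```text
can [[0.46734904 0.22102135]]
t 23.1833 yaw 44.19 pos [0.45   0.3098 0.2707] zaxis [-0.034 -0.002 -0.999] q7 -1.46
shift cm [ 3.08 -0.91 17.02] turn -0.4
t 23.1833 yaw 44.19 pos [0.45   0.3098 0.2707] zaxis [-0.034 -0.002 -0.999] q7 -1.46
shift cm [ 3.27 -0.75 24.32] turn -0.4
```

Call:
{"name": "arm_command", "arguments": {
  "moves": [1.6,-0.45,3.6,-0.4,1.51,-0.42,3.6,0,0.02,0.02,3.5,0,0.02,0.02,3.5,0,0.02,0.02,3.5,0,0.02,0.02,2.5,0,0.02,0.02,1,0,0.02,0.01,0.6,0,0,0,0,0,0,0,0,0]
}}

```text
time: 24.02
ee_pos: [0.4605, 0.339, 0.0536]
eef_rot: [0.924, 0.381, -0.015, -0.006]
ft_force: [0.4, -0.2, 0.2]
width: 0.0872
grip_force: 0.0
```

```bash
python3 -c "
from h import *;go(.46,.3373,.028,44.6)"
```

```text
t 24.0167 yaw 44.85 pos [0.4605 0.339  0.0536] zaxis [-0.032 -0.001 -0.999] q7 -1.46
shift cm [-0.09  0.15  2.56] turn 0.3
```

Call:
{"name": "arm_command", "arguments": {
  "moves": [-0.05,0.1,0.8,0.2,-0.02,0,0.7,0,0,0,0.5,0,0,0,0.3,0,0,0,0.2,0,0,0,0.05,0,0,0,0,0]
}}

```text
time: 24.6
ee_pos: [0.4588, 0.3372, 0.0265]
eef_rot: [0.925, 0.38, -0.016, -0.005]
ft_force: [-0.6, 0.2, 1.3]
width: 0.0868
grip_force: 0.0
```

Call:
{"name": "arm_command", "arguments": {
  "moves": [0,0,0,0,0,0,0,0,0,0,0,0,0,0,0,0,0,0,0,0,0,0,0,0,0,0,0,0,0,0,0,0,0,0,0,0,0,0,0,0,0,0,0,0],
  "fingers": 0
}}

```text
time: 25.52
ee_pos: [0.4586, 0.3375, 0.0266]
eef_rot: [0.925, 0.381, -0.016, -0.006]
ft_force: [-1.5, 0.5, 0.8]
width: 0.0288
grip_force: 40.0
```

```bash
python3 -c "
from h import *;go(.6447,.1794,.16,13.9)"
```

```text
t 25.5167 yaw 44.76 pos [0.4586 0.3375 0.0266] zaxis [-0.034 -0.002 -0.999] q7 -1.46
shift cm [  1.74  24.03 -13.93] turn 30.9
```

Call:
{"name": "arm_command", "arguments": {
  "moves": [0,0,-2,0,0,0,-3.7,0,0,0,-3.7,0,0,0,-3.7,0,0,0,-3.7,0,0.29,4,0,0,0.29,4,0,0,0.29,4,0,0,0.29,4,0,0,0.29,4,0,0,0.29,4,0,0,0,0,0,0]
}}

```text
time: 26.52
ee_pos: [0.6501, 0.1695, 0.1869]
eef_rot: [0.927, 0.376, -0.017, -0.002]
ft_force: [0.7, -2.2, -2.3]
width: 0.0284
grip_force: 40.0
```

Call:
{"name": "arm_command", "arguments": {
  "moves": [0,0,2,6.2,0,0,3,6.2,0,0,3,6.2,0,0,2,6.2,0,0,1,6.1,0,0,0,0,0,0,0,0,0,0,0,0]
}}

```text
time: 27.18
ee_pos: [0.6425, 0.1792, 0.0798]
eef_rot: [0.992, 0.122, -0.016, -0.001]
ft_force: [0.5, -0.3, -2.7]
width: 0.0284
grip_force: 40.0
```

```bash
python3 -c "
from h import *;go(.6447,.1794,.0746,13.9)"
```

```text
t 27.1833 yaw 14.03 pos [0.6425 0.1792 0.0798] zaxis [-0.033 -0.002 -0.999] q7 -1.56
shift cm [0.24 0.04 0.51] turn 0.1
```

```bash
python3 - <<'E'
from h import *
from bench import r
import pickle
ci=r.camera_info('wrist');im=r.camera('wrist');s=r.read_state();pickle.dump((ci,im,s),open('w9.pkl','wb'))
a=np.radians(14.03);u=np.array([np.cos(a),np.sin(a)]);v=np.array([-u[1],u[0]])
o=s['ee_pos'][:2]+.0009*u;zb=s['ee_pos'][2]-.0266+.018
H=hsv(im)
for nm,p,L in(('x',o+.06*u,.06),('y',o+.05*v,.05)):
    x,y=proj(ci,[*p,zb])[0].round().astype(int);k=22
    y0,y1,x0,x1=max(y-k,0),min(y+k,420),max(x-k,0),min(x+k,560)
    m=(H[y0:y1,x0:x1,1]<110)&(im[y0:y1,x0:x1].sum(2)<330)
    for c in blobs(m,40)[:3]:
        q,rad=cv2.minEnclosingCircle(c);print(nm,'pred',(x,y),'found',np.round((q[0]+x0,q[1]+y0),1),'r',round(rad,1),'area',cv2.contourArea(c),'world',cast(ci,[(q[0]+x0,q[1]+y0)],zb)[0],'exp',p)
n=np.array([.6664,.2084]);b=np.radians(13.9);U=np.array([np.cos(b),np.sin(b)]);V=np.array([-U[1],U[0]])
g=[proj(ci,[*(n+.068*U+e*.053*V),.02])[0].round().astype(int) for e in(1,-1)]
p=screws(ci,im,g,7);w=cast(ci,p,.02);d=w[0]-w[1];yaw=np.arctan2(-d[0],d[1])
nx=np.array([np.cos(yaw),np.sin(yaw)]);ny=np.array([-nx[1],nx[0]]);c=w.mean(0)-.068*nx
print('nest',p.round(1).tolist(),np.degrees(yaw),np.hypot(*d),c,'seat',c-.028*nx-.023*ny)
E
```

```text
y pred (np.int64(197), np.int64(240)) found [191.3 245.7] r 22.4 area 768.5 world [0.62727573 0.23070313] exp [0.63144145 0.22797291]
nest [[167.7, 76.4], [326.6, 76.5]] 13.907481870749875 0.10602377105795659 [0.66631629 0.20841761] seat [0.64466527 0.17936192]
```

```bash
python3 - <<'E'
from h import *
import pickle
ci,im,s=pickle.load(open('w9.pkl','rb'))
a=np.radians(14.03);u=np.array([np.cos(a),np.sin(a)])
o=s['ee_pos'][:2]+.0009*u;zb=s['ee_pos'][2]-.0266+.018
x,y=proj(ci,[*(o+.06*u),zb])[0].round().astype(int);k=26
S=im[y-k:y+k,x-k:x+k].astype(int);sat=S[...,0]-S[...,2]
print(x,y);print(sat[::4,::3])
h=hsv(im);Y=((h[...,0]>15)&(h[...,0]<35)&(h[...,1]>150)).astype(np.uint8)
c=blobs(Y,200);
for q in c: print(cv2.boundingRect(q),cv2.contourArea(q))
# holes
cs,hi=cv2.findContours(Y,cv2.RETR_CCOMP,cv2.CHAIN_APPROX_NONE)
for q,hh in zip(cs,hi[0]):
    if hh[3]>=0 and cv2.contourArea(q)>60:
        e=cv2.minEnclosingCircle(q);w=cast(ci,[e[0]],zb)[0];print('hole',e,cv2.contourArea(q),w,'origin if x bolt',w-.06*u)
E
```

```text
280 138
[[ -7  20  21  21  20  21  18  18  18  18  18  18  18  18  18  18  18  18]
 [179 180 179 179 181 183 183 185 187 187 187 190 189 189 189 190 189 192]
 [183 184 185 186 186 190 191 192 191 193 165 164 165 191 198 200 195 199]
 [186 186 186 188 189 192 167  75  25  19  22  75 123 166 178 199 199 201]
 [186 187 190 190 192 120   8   8   8   9  10   9  20 114 164 175 201 205]
 [188 188 190 192 169  11   9  10  10  10  10  11  10  34 132 144 173 204]
 [188 191 191 194 117   9  12  10  12  12  13  12  12  14 128 135 150 212]
 [189 193 194 196 140  11  12  12  14  13  14  14  14  19 134 136 181 213]
 [192 194 195 196 194  35  14  13  15  14  15  16  16  78 137 141 215 221]
 [194 194 198 199 202 184  57  15  16  16  17  23  90 141 211 218 222 220]
 [197 198 199 200 201 204 207 190 154 140 163 214 223 222 220 221 220 225]
 [199 203 202 204 205 208 210 214 215 216 217 222 228 228 229 229 229 230]
 [200 204 204 207 209 209 214 216 217 213 185 188 190 191 190 192 189 203]]
(177, 114, 134, 171) 11003.0
(353, 322, 98, 16) 1213.0
(113, 327, 111, 11) 921.0
hole ((280.32977294921875, 136.58511352539062), 16.01152229309082) 730.0 [0.70271963 0.19416723] origin if x bolt [0.6445095  0.17962144]
```

The wrist picture's x-leg bolt and nest screws agree with the prediction to about 1 mm, so lower it.

Call:
{"name": "arm_command", "arguments": {
  "moves": [0.08,0,1.2,0.1,0.05,0.02,1,0,0.03,0,0.8,0,0.02,0,0.5,0,0.02,0,0.4,0,0.01,0,0.3,0,0.01,0,0.2,0,0,0,0,0,0,0,0,0]
}}

```text
time: 27.98
ee_pos: [0.6429, 0.1793, 0.0351]
eef_rot: [0.993, 0.119, -0.017, -0.001]
ft_force: [0.1, -0.4, -2.5]
width: 0.0286
grip_force: 40.0
```

Call:
{"name": "arm_command", "arguments": {
  "moves": [0,0,0.05,0,0,0,0.05,0,0,0,0,0]
}}

```text
time: 28.23
ee_pos: [0.6428, 0.1794, 0.0344]
eef_rot: [0.993, 0.119, -0.017, -0.001]
ft_force: [-2.0, -0.1, 2.8]
width: 0.0285
grip_force: 40.0
```

Bottomed with light contact. Release, retreat and check numerically.

Call:
{"name": "arm_command", "arguments": {
  "moves": [0,0,0.05,0,0,0,0,0]
}}

```text
time: 28.4
ee_pos: [0.6428, 0.1795, 0.0343]
eef_rot: [0.993, 0.119, -0.017, -0.001]
ft_force: [-3.9, -0.6, 7.1]
width: 0.0284
grip_force: 40.0
```

Call:
{"name": "arm_command", "arguments": {
  "moves": [0,0,0,0,0,0,0,0,0,0,0,0,0,0,0,0,0,0,0,0,0,0,-1,0,0,0,-4,0,0,0,-4,0,0,0,-4,0,0,0,-4,0,0,0,-3,0],
  "fingers": 100
}}

```text
time: 29.32
ee_pos: [0.65, 0.1797, 0.2381]
eef_rot: [0.993, 0.119, -0.015, -0.001]
ft_force: [0.7, -0.3, -0.3]
width: 0.0854
grip_force: 0.0
```

Call:
{"name": "arm_command", "arguments": {
  "moves": [-2,3,0,0,-2,3,0,0,0,0,0,0,0,0,0,0,0,0,0,0,0,0,0,0]
}}

```text
time: 29.82
ee_pos: [0.6247, 0.1133, 0.2342]
eef_rot: [0.993, 0.12, -0.017, -0.001]
ft_force: [0.1, 0.2, -0.8]
width: 0.0869
grip_force: 0.0
```

```bash
python3 - <<'E'
from h import *
from bench import r
import pickle
ci=r.camera_info('wrist');im=r.camera('wrist');s=r.read_state();print(s['time'],s['ee_pos'])
h=hsv(im);Y=((h[...,0]>15)&(h[...,0]<35)&(h[...,1]>110)).astype(np.uint8)
cs,hi=cv2.findContours(Y,cv2.RETR_CCOMP,cv2.CHAIN_APPROX_NONE);P=[]
for q,hh in zip(cs,hi[0]):
    if hh[3]>=0 and cv2.contourArea(q)>30:
        e=cv2.minEnclosingCircle(q);w=cast(ci,[e[0]],.026)[0];print('yellow hole',e,w);P.append(w)
for c in blobs(Y,200): print('yellow',cv2.minAreaRect(cast(ci,c[:,0],.022).astype(np.float32)))
S=np.array([.6447,.1794]);b=np.radians(13.9);U=np.array([np.cos(b),np.sin(b)]);V=np.array([-U[1],U[0]])
print('expected bolts',S+.06*U,S+.05*V)
for nm,o,a,pts in(('tee',(.636,-.0213),10,((.042,0),(-.042,0),(0,.048))),('block',(.6375,-.2091),-16.1,((.0436,0),(-.0436,0)))):
    a=np.radians(a);u=np.array([np.cos(a),np.sin(a)]);v=np.array([-u[1],u[0]])
    for x,y in pts:
        p=np.array(o)+x*u+y*v;q=proj(ci,[*p,.026])[0]
        if 15<q[0]<545 and 15<q[1]<225:
            i,j=q.round().astype(int);g=255-im[j-12:j+13,i-12:i+13].sum(2)/3.;w=np.clip(g-165,0,None);yy,xx=np.mgrid[-12:13,-12:13]
            f=(i+(w*xx).sum()/w.sum(),j+(w*yy).sum()/w.sum());print(nm,'err mm',(1000*(cast(ci,[f],.026)[0]-p)).round(1))
a0=pickle.load(open('w3.pkl','rb'))[0]
for n in('scene','side'):
    i2=r.camera(n);i0=a0[n][1];d=cv2.absdiff(i2,i0).max(2)
    for nm,X in dict(can=(.462,.217,.06),spray=(.447,-.2,.08),pulley=(.448,-.368,.03)).items():
        x,y=proj(r.camera_info(n),X)[0].astype(int);print(n,nm,d[y-12:y+12,x-8:x+8].mean().round(1))
E
```

```text
29.8667 [0.6247406 0.1133002 0.2339877]
yellow hole ((185.5, 149.0), 8.077847480773926) [0.63359712 0.22786322]
yellow hole ((227.12596130371094, 93.48473358154297), 8.266129493713379) [0.70352233 0.19351561]
yellow ((0.4671463072299957, -0.09711503982543945), (0.029322223737835884, 0.41308486461639404), 14.03488540649414)
yellow ((0.6651833653450012, 0.2079659402370453), (0.09174894541501999, 0.08030399680137634), 13.740405082702637)
yellow ((0.4345628321170807, 0.3270375430583954), (0.09191012382507324, 0.04327555373311043), 1.21921968460083)
yellow ((0.5551115870475769, -0.16011342406272888), (0.09038177132606506, 0.040647298097610474), 26.07078742980957)
expected bolts [0.70294299 0.19381368] [0.6326886  0.22793582]
tee err mm [ -8.8 -17.3]
tee err mm [nan nan]
scene can 4.8
scene spray 5.7
scene pulley 45.3
side can 2.5
side spray 1.7
side pulley 4.0<stdin>:19: RuntimeWarning: invalid value encountered in scalar divide
```

```bash
python3 -c "
from bench import r;print(r.close_job())"
```

```text
the job is handed in; nothing more can be done
None
```

The block, T-bracket and nearest yellow angle bracket are each seated in their own nest and the job was handed in at about 30 s; camera checks put all three within about 1.5 mm of their seat points, with the spray bottle, can and pulley showing no movement.

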